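# Clamp a shoe last in the quick-release vise

### The arm

A 6-joint arm with a two-finger parallel gripper is mounted at the origin on the work surface. World frame = base frame: x ahead of the robot, y to its left, z up, the work surface at z = 0. Lengths are in m, angles in rad, forces in N, time in s.
With the tool pointing down it reaches from about 0.3 to 0.775 m from the base axis. Payload 14.6 kg.
Tool frame: the origin (TCP) lies at the very end of the fingers, on their centre line; the grasp point (between the pads) lies 19 mm behind it; z points along the fingers, y is the line along which they close (so a half turn about z gives the same grasp; the last joint's range is limited). The gripper opens to 94 mm and grips with 3 to 60 N. Pads are 16 mm wide; open, the fingers measure 119 mm over their backs; the gripper's body (75 mm by 177 mm) begins 78 mm behind the grasp point.
Start: joints at [1.1, 0.3, 1.521, -0, 1.321, -0.067], TCP at [0.216, 0.506, 0.205] pointing down, gripper open.
Joint ranges: [-3.03, 3.03], [-0.79, 2.21], [0.23, 2.52], [-1.04, 4.18], [0, 3.07], [-2.55, 2.55]. Speed limits (rad/s): [2.22, 2.22, 2.57, 3.14, 3.14, 3.14].

### API

Orientations are given as [roll, pitch, yaw] about the fixed x, y, z axes, in that order (R = Rz(yaw) Ry(pitch) Rx(roll)).
In Python, from station import ctrl gives the robot as it stands.
- The arm moves only by the shell command python3 -m pendant 'ROWS' [OPENING] [FORCE]. ROWS is JSON, a list of rows, each a list of 2 entries, a list of its own where there are three numbers: the shift along the world's x, y, z in cm, then the turn about the world's z in rad. A call has 1 to 20 rows; each row shifts and turns the commanded pose from where the row before left it; what a row does not reach is not made up. A row lasts 1/12 s, in which the tool goes at most 41.7 mm and 7.16 degrees, less where a joint would pass 70% of its speed; a pose out of reach is approached as far as the arm can. A call is refused whole if a number of a shift passes 4.17 or a number of a turn 0.125, either way. A call with a gripper value outside its range is refused whole. OPENING is the opening, from 0 (shut) to 1 (fully open), set as the call begins (- or left out, the last holds). The fingers move at their own pace and stop on an object; FORCE is the grip in N (left out, the last holds). Time passes only in rows, so rows that do not move let the fingers close. It gives the time, the measured TCP pose, the force, the opening and the grip force at its end, in the units of the state.
- ctrl.get_obs(): the state, without advancing time (a new reading comes with each control period).
- ctrl.camera(name): name is "side" or "top" or "wrist"; returns a dict with "color" (384x512x3 uint8, red, green, blue), "intrinsics" (3x3 intrinsics, pixels), "camera_from_world" (4x4, takes a point from world to camera coordinates). Camera axes: x right, y down, z forward; pixel columns grow to the right and rows downward; lengths in m; the calibration is good to about 2 mm. A picture is of the moment at which its call begins. There is no depth.
- ctrl.hand_in(): hands the job in; it is judged then, once.
The state is a dict: "time_s": time; "qpos": joint angles; "joint_vel": joint speeds; "tau": joint torques, N m; "ee_pos": TCP position; "eef_rot": TCP orientation; "force": force on the tool from outside, world axes, zero at the start; "moment": the same for the moment, N m; "grip_width": finger opening in m; "grip_force": force on a finger pad.
Only numpy, scipy, OpenCV 4.12 (cv2) and the standard library are available. Lean on these libraries where they do the work, as an engineer would, in place of code of your own. Each camera call takes 0.05 s, during which the arm holds its last target. There are 200 camera calls.

### The job

Clamp the loose wooden shoe last in the bench vise: hold the quick-release lever down while you gently slide the jaw along until it has pushed the last square against the fixed jaw, let the lever up so that the half-nut grips, then push the handle's spokes round until the last is firmly clamped (about 50 N) but not crushed. Leave the other things on the counter where they are.

Things in the scene. Friction and masses are not known exactly. Their poses are not given: they have to be found in the camera images.
- vise: Grey iron bench vise fixed to the counter. Origin on the counter; its z is up, its +y is the clamping direction. In its frame: bed 74 mm wide (x), its flat top at z = 100 mm, from y = -15 to 130 mm; fixed jaw 100 mm wide, top at z = 175 mm, its clamping face at y = +100 mm looking to -y. The moving jaw slides along y; lever on its top, spoked handle at its -y end.
- last: Loose beech shoe last, 0.35 to 0.7 kg, standing sole up on the vise's bed between the jaws, with gaps on both sides and slightly askew. Origin at the centre of its underside, z up; x along it (heel to -x, about 83 mm; toe to +x, 140 mm), y across it. Between the jaws it is 56 mm thick (y from -28 to +28 mm) and 70 mm high. It slides on the bed under a few newtons.
- pad_face (a point): Centre of the clamping face of the moving jaw's black rubber pad (98 mm wide, 71 mm high, looking to the vise's +y, z = 140 mm). Moves with the jaw and, when the screw is turned, 4 mm per rad out of it. With the last seated between pad and fixed jaw it is 56 mm from the fixed jaw's face. The pad gives under load, about 1 mm for 40 N. At the start the jaw is wide open.
- lever_pan (a point): Middle of the lever's flat steel pressing plate on top of the moving jaw, upper surface, about z = 193 mm at rest; press here. The plate is 56 mm (vise x) by 49 mm (vise y) between two upright lips, 15 mm high, at its +y and -y ends, against which a finger can push to slide the jaw; open at the x sides. Nothing near it is taller.
- lever (a joint): Quick-release lever, rad: about -0.15 at rest (half-nut grips, jaw locked), grows as the plate is pressed down, stop at 0.36. Hinge along vise x, 57 mm to the +y side of lever_pan: to 0.3 the plate's middle goes down some 25 mm. Sprung: the push rises evenly from 0 to about 11 N at 0.3. Held at 0.28 or more the jaw slides under 3 to 7 N (less the deeper); it springs up when let go.
- screw_hub (a point): Centre of the handle's hub on the screw axis (z = 80 mm), on the jaw's -y end, 163 mm from lever's hinge along vise y; the handle goes with the jaw, not with the pad's 4 mm per rad. Three steel spokes 120 degrees apart in the plane across vise y, 12 mm thick, each ending in an 18 mm black ball centred 63 mm from the axis. Hub 36 mm across. 76 mm from the lever plate's edge.
- screw (a joint): Handle's turn, rad; grows when tightening: spokes on the vise's +x side go down. At 0 one spoke stands 60 degrees above level on the +x side; at q it is q lower. Range -0.2 to 5; stays where left. Turning free takes 0.3 Nm (6 N at 50 mm); a clamping force F adds F x 0.004 m: 50 N makes 0.5 Nm, about 0.35 rad after the pad bites. Held still, a quarter to a third less is felt than in motion.
- hammer: tack hammer 240 mm long, lying loose near the vise (origin under its middle); a bystander
- polish: small steel polish tin, 72 mm across, 30 mm high, loose; origin at the centre of its underside; a bystander
- brush: shoe brush 180 mm long, lying loose; a bystander
- tack_cup: steel bowl for tacks, 72 mm across, 45 mm high, loose; origin at the centre of its underside; a bystander
- heel_a: black rubber heel piece, about 75 x 66 x 12 mm, lying flat, loose; a bystander
- heel_b: another such rubber heel piece, loose; a bystander
- dressing: amber glass bottle, 52 mm across, 120 mm tall, standing loose; origin at the centre of its underside; a bystander
- pad: The moving jaw's pad itself (its pose: use pad_face instead).
Things that resemble listed ones, but are neither listed nor needed, are in the scene too. What is shaped like the last but turquoise or yellow is not meant.

How it is judged:
By the outcome, as a careful person would: the job done as asked, in the order asked, and still so for the second after the job is handed in, with the robot touching nothing.
It also fails if it takes over 64 s, if anything falls off the work surface, if the arm or the gripper's body presses on something with over 40 N, if the wrist force passes 120 N, or if a joint passes its speed limit or range.

## Working session

There is one attempt and no reset: what is moved stays moved. The work goes in short steps, Python scripts to look and compute and a shell command to move; the robot and the scene stay as the last step left them, time stands still between calls to the robot, and variables do not carry over. Pictures are saved under pics/ and viewed, at most 10 in all, crops included, and the job is handed in when it is done.

```bash
ls; mkdir -p pics; python3 - <<'E'
from station import ctrl
import cv2,numpy as np
np.set_printoptions(precision=4,suppress=True)
for n in ("side","top"):
    c=ctrl.camera(n); cv2.imwrite(f"pics/{n}0.png",c["color"][:,:,::-1]); print(n,c["intrinsics"].tolist(),c["camera_from_world"])
o=ctrl.get_obs(); print(o)
E
```

```text
pics
side [[351.2175095627589, 0.0, 256.1603783473232], [0.0, 351.2175095627589, 187.56356811247707], [0.0, 0.0, 1.0]] [[ 0.7387 -0.6738 -0.0189 -0.3558]
 [-0.5068 -0.5366 -0.6747  0.3539]
 [ 0.4445  0.508  -0.7378  0.8475]
 [ 0.      0.      0.      1.    ]]
top [[379.35744968583504, 0.0, 252.03411734005715], [0.0, 379.35744968583504, 188.78876975506634], [0.0, 0.0, 1.0]] [[ 0.1368 -0.9906  0.0041 -0.0337]
 [-0.97   -0.1348 -0.2022  0.5218]
 [ 0.2008  0.0237 -0.9793  1.2305]
 [ 0.      0.      0.      1.    ]]
{'time_s': 0.1, 'qpos': array([ 1.1004,  0.3004,  1.5215, -0.    ,  1.3207, -0.0666]), 'joint_vel': array([-0.0019,  0.0001, -0.0012, -0.0007,  0.0011,  0.0001]), 'tau': array([  0.0004, -53.2638, -35.3291,   0.0709,   0.0235,  -0.    ]), 'ee_pos': array([0.216 , 0.5055, 0.2049]), 'eef_rot': array([-3.1405, -0.0001,  2.7378]), 'force': array([-0.6754,  0.2794, -0.0511]), 'moment': array([-0.0405,  0.0315,  0.0036]), 'grip_force': 0.0, 'grip_width': 0.09381010464197989}
```

View pics/top0.png

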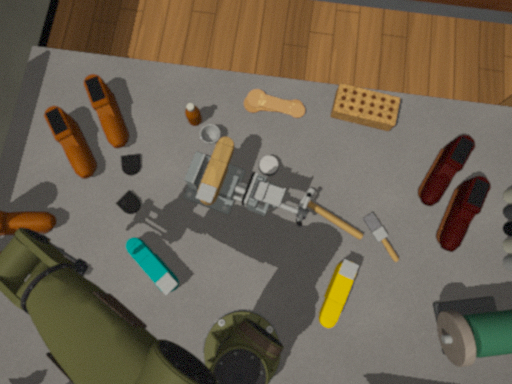

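View pics/side0.png

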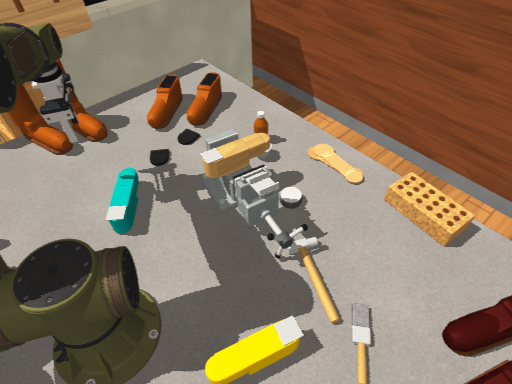

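```bash
python3 - <<'E'
import cv2,numpy as np
a=cv2.imread("pics/top0.png")[115:240,165:335]; b=cv2.imread("pics/side0.png")[120:270,190:340]
a=cv2.resize(a,None,fx=4.7,fy=4.7,interpolation=cv2.INTER_CUBIC)[:590,:799]
b=cv2.resize(b,None,fx=4,fy=4,interpolation=cv2.INTER_CUBIC)
cv2.imwrite("pics/topc.png",a);cv2.imwrite("pics/sidec.png",b)
E
```

```text
(no output)
```

View pics/topc.png

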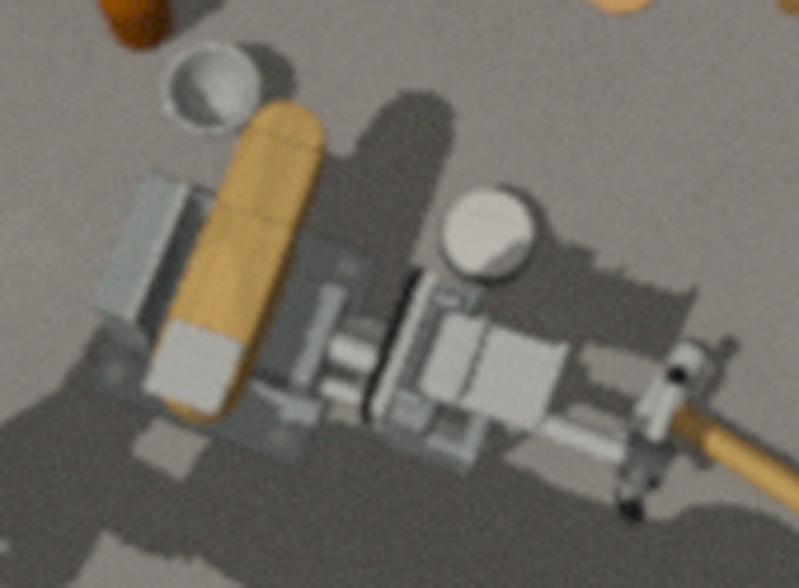

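View pics/sidec.png

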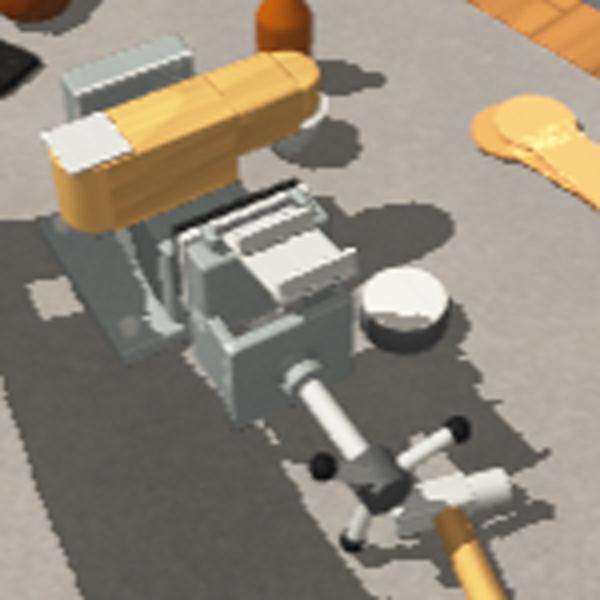

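```bash
cat > h.py <<'E'
from station import ctrl
import cv2,numpy as np
np.set_printoptions(precision=4,suppress=True)
def ray(c,u,v,z):
    K=c["intrinsics"];T=c["camera_from_world"];R=T[:3,:3];o=-R.T@T[:3,3]
    d=R.T@np.linalg.solve(K,[u,v,1.]);return o+d*(z-o[2])/d[2]
def proj(c,p):
    T=c["camera_from_world"];q=c["intrinsics"]@(T[:3,:3]@np.asarray(p)+T[:3,3]);return q[:2]/q[2]
E
python3 - <<'E'
from h import *
t=ctrl.camera("top");s=ctrl.camera("side")
T=lambda u,v,z:ray(t,165+u/4.7-.5,115+v/4.7-.5,z)
S=lambda u,v,z:ray(s,190+u/4-.5,120+v/4-.5,z)
for n,u,v,z in [("fj1",190,185,.175),("fj2",140,325,.175),("fo1",150,175,.175),("fo2",98,308,.175),("lip+x",492,322,.208),("lip-x",470,392,.208),("pan",518,372,.193),("panend+x",566,345,.208),("panend-x",543,425,.208),("hub",650,430,.08),("ballA",678,373,.08),("ballB",630,508,.12),("last heel corner",148,390,.17),("lastheel2",228,405,.17),("tin",488,235,.03)]: print("T",n,T(u,v,z))
for n,u,v,z in [("hub",385,478,.08),("fj1",193,68,.175),("fj2",75,118,.175),("panlipnear-x",282,302,.208),("near+x",357,260,.208),("lipfar -x",243,253,.208),("far+x",308,222,.208)]: print("S",n,S(u,v,z))
E
```

```text
T fj1 [0.5863 0.1958 0.175 ]
T fj2 [0.4881 0.2127 0.175 ]
T fo1 [0.5895 0.2232 0.175 ]
T fo2 [0.4955 0.2418 0.175 ]
T lip+x [ 0.5142 -0.0137  0.208 ]
T lip-x [ 0.4676 -0.0057  0.208 ]
T pan [ 0.4874 -0.0346  0.193 ]
T panend+x [ 0.5058 -0.0619  0.208 ]
T panend-x [ 0.453  -0.0538  0.208 ]
T hub [ 0.4818 -0.1354  0.08  ]
T ballA [ 0.5248 -0.1505  0.08  ]
T ballB [ 0.4203 -0.1233  0.12  ]
T last heel corner [0.4471 0.2012 0.17  ]
T lastheel2 [0.4445 0.1482 0.17  ]
T tin [ 0.6199 -0.0057  0.03  ]
S hub [ 0.4665 -0.1348  0.08  ]
S fj1 [0.5776 0.1834 0.175 ]
S fj2 [0.4776 0.1996 0.175 ]
S panlipnear-x [ 0.4468 -0.058   0.208 ]
S near+x [ 0.5051 -0.0646  0.208 ]
S lipfar -x [ 0.4569 -0.0107  0.208 ]
S far+x [ 0.5058 -0.0191  0.208 ]
```

```bash
python3 -m pendant '[[[1.66,-3.39,1.2],-0.083],[[1.66,-3.39,1.2],-0.083],[[1.66,-3.39,1.2],-0.083],[[1.66,-3.39,1.2],-0.083],[[1.66,-3.39,1.2],-0.083],[[1.66,-3.39,0],-0.083],[[1.66,-3.39,0],-0.083],[[1.66,-3.39,0],-0.083],[[1.66,-3.39,0],-0.083],[[1.66,-3.39,0],-0.083],[[1.66,-3.39,0],-0.083],[[1.66,-3.39,0],-0.083],[[1.66,-3.39,0],-0.083],[[1.66,-3.39,0],-0.083],[[1.66,-3.39,0],-0.083],[[1.66,-3.39,0],-0.083],[[0,0,0],0],[[0,0,0],0]]' 0
python3 - <<'E'
from h import *
print(ctrl.get_obs())
w=ctrl.camera("wrist");cv2.imwrite("pics/w1.png",w["color"][:,:,::-1])
print(proj(w,[.482,-.036,.193]),w["camera_from_world"])
E
```

```text
time_s: 1.7
ee_pos: [0.4819, -0.0379, 0.2649]
eef_rot: [-3.14, -0.0, 1.407]
force: [-0.1, 0.4, 0.2]
grip_width: 0.0003
grip_force: 0.0
{'time_s': 1.7, 'qpos': array([-0.1544,  0.1085,  1.6125,  0.0001,  1.4218,  0.0092]), 'joint_vel': array([ 0.0535, -0.0303,  0.0244,  0.0025,  0.0017, -0.0037]), 'tau': array([ -2.5551, -41.6085, -37.4295,  -0.0712,  -0.0633,   0.098 ]), 'ee_pos': array([ 0.4819, -0.0379,  0.2649]), 'eef_rot': array([-3.1404, -0.0001,  1.4071]), 'force': array([-0.136 ,  0.4277,  0.1771]), 'moment': array([-0.0339,  0.0881,  0.0351]), 'grip_force': 0.0, 'grip_width': 0.0002767062200379854}
[252.8837 198.2506] [[ 0.9865 -0.1637 -0.001  -0.4811]
 [-0.1584 -0.9564  0.2453 -0.    ]
 [-0.0411 -0.2419 -0.9694  0.4582]
 [ 0.      0.      0.      1.    ]]
```

View pics/w1.png

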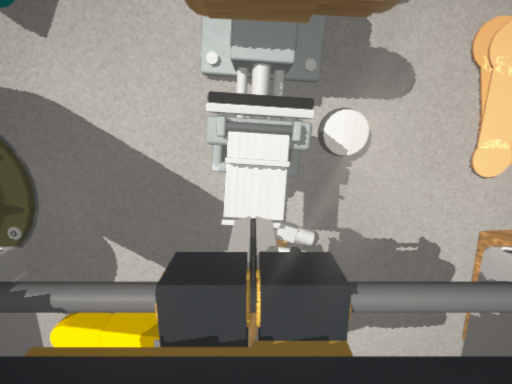

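```bash
python3 - <<'E'
from h import *
w=ctrl.camera("wrist")
for n,u,v,z in [("lip+y",257,160,.208),("lip-y",254,222,.208),("lip+yL",226,159,.208),("lip+yR",290,162,.208),("lip-yL",222,222,.208),("lip-yR",286,224,.208),("padL",208,95,.175),("padR",312,100,.175),("bedL",203,78,.1),("bedR",322,82,.1),("tin",346,132,.03)]: print(n,ray(w,u,v,z))
E
```

```text
lip+y [0.4912 0.0015 0.208 ]
lip-y [ 0.4798 -0.0527  0.208 ]
lip+yL [0.4656 0.0065 0.208 ]
lip+yR [ 0.5184 -0.0047  0.208 ]
lip-yL [ 0.4517 -0.0481  0.208 ]
lip-yR [ 0.5077 -0.0591  0.208 ]
padL [0.4564 0.0626 0.175 ]
padR [0.549  0.0431 0.175 ]
bedL [0.4443 0.0898 0.1   ]
bedR [0.5782 0.0635 0.1   ]
tin [ 0.6227 -0.0032  0.03  ]
```

```bash
python3 -m pendant '[[[0.45,1.2,0],-0.035],[[0,0,-2],0],[[0,0,-2],0],[[0,0,-2],0],[[0,0,-0.5],0],[[0,0,0],0]]'
python3 -m pendant '[[[0,0,-0.5],0],[[0,0,-0.5],0],[[0,0,0],0]]'
```

```text
time_s: 2.3
ee_pos: [0.4855, -0.0236, 0.1998]
eef_rot: [-3.14, 0.0, 1.377]
force: [0.2, -0.1, -0.7]
grip_width: 0.0005
grip_force: 0.0
time_s: 2.55
ee_pos: [0.4863, -0.0245, 0.1905]
eef_rot: [3.141, -0.0, 1.375]
force: [1.3, 0.1, 1.1]
grip_width: 0.0007
grip_force: 0.7
```

```bash
python3 -m pendant '[[[0,0,-0.6],0],[[0,0,-0.6],0],[[0,0,-0.3],0],[[0,0,0],0],[[0,0,0],0]]'
python3 -m pendant '[[[0,0,-0.3],0],[[0,0,-0.2],0],[[0,0,0],0],[[0,0,0],0]]'
python3 - <<'E'
from h import *
w=ctrl.camera("side");cv2.imwrite("pics/s2.png",cv2.resize(w["color"][110:280,180:390,::-1],None,fx=3.5,fy=3.5,interpolation=cv2.INTER_CUBIC))
E
```

```text
time_s: 2.97
ee_pos: [0.4868, -0.0247, 0.1762]
eef_rot: [3.14, -0.0, 1.375]
force: [-1.6, 0.3, 10.2]
grip_width: 0.0004
grip_force: 5.1
time_s: 3.3
ee_pos: [0.487, -0.0242, 0.1717]
eef_rot: [3.139, -0.001, 1.375]
force: [-1.7, 5.1, 14.4]
grip_width: 0.0007
grip_force: 6.0
```

View pics/s2.png

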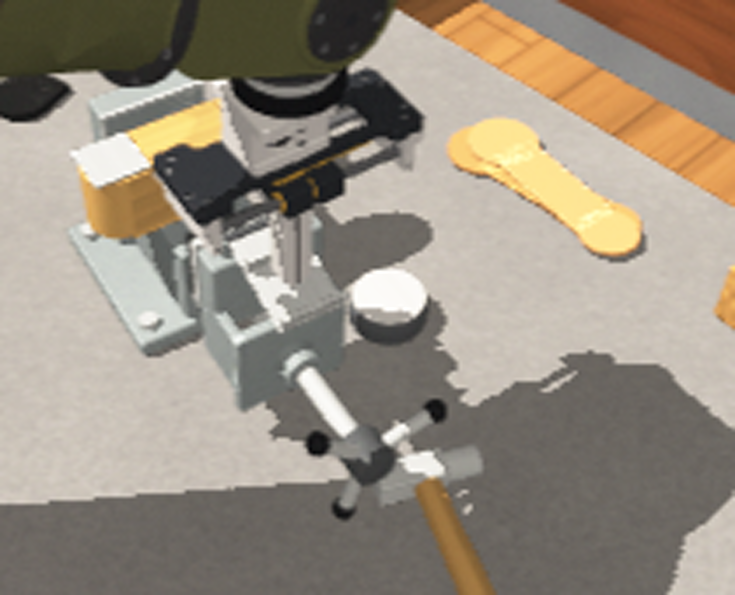

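```bash
python3 -m pendant '[[[0.04,0.2,0],0],[[0.04,0.2,0],0],[[0.04,0.2,0],0],[[0.04,0.2,0],0],[[0.04,0.2,0],0],[[0.04,0.2,0],0]]'
```

```text
time_s: 3.85
ee_pos: [0.4894, -0.0133, 0.1716]
eef_rot: [3.139, 0.001, 1.374]
force: [-1.5, -5.5, 12.5]
grip_width: 0.0004
grip_force: 6.4
```

```bash
python3 -m pendant '[[[0.04,0.2,0],0],[[0.04,0.2,0],0],[[0.04,0.2,0],0],[[0.04,0.2,0],0],[[0.04,0.2,0],0],[[0.04,0.2,0],0],[[0.04,0.2,0],0],[[0.04,0.2,0],0]]'
python3 - <<'E'
from h import *
w=ctrl.camera("side");cv2.imwrite("pics/s3.png",cv2.resize(w["color"][110:280,180:390,::-1],None,fx=3.5,fy=3.5,interpolation=cv2.INTER_CUBIC))
E
```

```text
time_s: 4.52
ee_pos: [0.4929, 0.0026, 0.1718]
eef_rot: [3.138, 0.001, 1.374]
force: [1.0, -5.6, 11.6]
grip_width: 0.0005
grip_force: 6.4
```

View pics/s3.png

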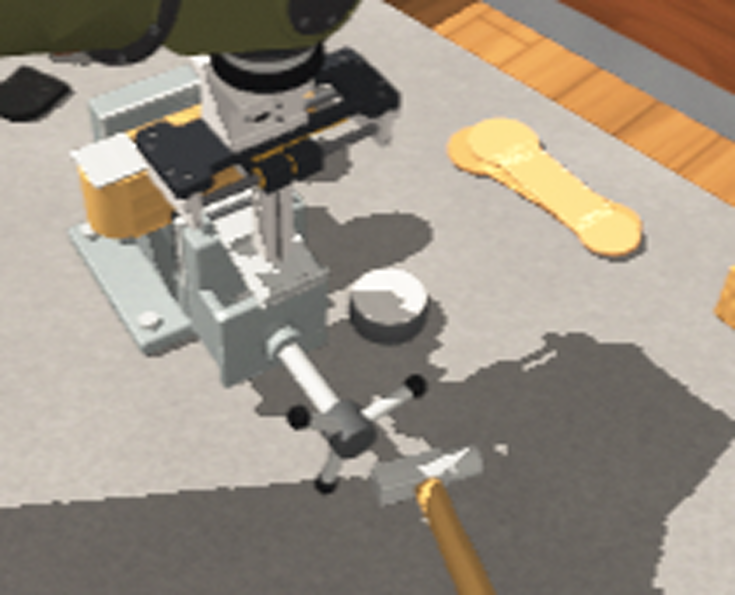

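```bash
python3 -m pendant '[[[0.04,0.2,-0.1],0],[[0.04,0.2,0],0],[[0.04,0.2,0],0],[[0.04,0.2,0],0],[[0.04,0.2,0],0],[[0.04,0.2,0],0],[[0.04,0.2,0],0],[[0.04,0.2,0],0]]'
python3 -m pendant '[[[0.04,0.2,0],0],[[0.04,0.2,0],0],[[0.04,0.2,0],0],[[0.04,0.2,0],0],[[0.04,0.2,0],0],[[0.04,0.2,0],0]]'
```

```text
time_s: 5.23
ee_pos: [0.4966, 0.0188, 0.171]
eef_rot: [3.136, 0.0, 1.374]
force: [3.4, -4.9, 11.4]
grip_width: 0.0002
grip_force: 6.4
time_s: 5.73
ee_pos: [0.4992, 0.0307, 0.1712]
eef_rot: [3.136, 0.0, 1.374]
force: [5.3, -5.4, 12.4]
grip_width: 0.0004
grip_force: 6.4
```

```bash
python3 -m pendant '[[[0.08,0.2,0],0],[[0.08,0.2,0],0],[[0.05,0.2,0],0],[[0.05,0.2,0],0],[[0.05,0.2,0],0],[[0.05,0.2,0],0]]'
python3 -m pendant '[[[0.045,0.2,0],0],[[0.045,0.2,0],0],[[0.045,0.2,0],0],[[0.045,0.2,0],0]]'
python3 - <<'E'
from h import *
w=ctrl.camera("wrist");t=ctrl.camera("top")
cv2.imwrite("pics/w4.png",np.vstack([w["color"][:190,100:450],t["color"][100:240,160:340].repeat(2,0).repeat(2,1)[:,:350]])[:,:,::-1])
E
```

```text
time_s: 6.23
ee_pos: [0.5023, 0.0429, 0.1709]
eef_rot: [3.137, -0.0, 1.374]
force: [1.4, -3.4, 12.9]
grip_width: 0.0006
grip_force: 6.5
time_s: 6.57
ee_pos: [0.5041, 0.0509, 0.1709]
eef_rot: [3.137, -0.0, 1.374]
force: [2.1, -4.0, 12.0]
grip_width: 0.0008
grip_force: 6.5
```

View pics/w4.png

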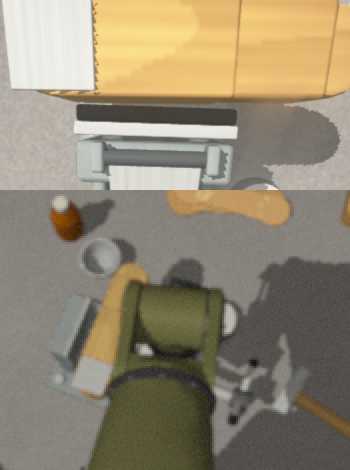

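```bash
python3 -m pendant '[[[0.045,0.2,0],0],[[0.045,0.2,0],0],[[0.045,0.2,0],0],[[0.045,0.2,0],0]]'
python3 -m pendant '[[[0.045,0.2,0],0],[[0.045,0.2,0],0],[[0.045,0.2,0],0]]'
python3 -m pendant '[[[0.035,0.15,0],0],[[0.035,0.15,0],0],[[0.035,0.15,0],0]]'
```

```text
time_s: 7.0
ee_pos: [0.5059, 0.0586, 0.1709]
eef_rot: [3.137, 0.001, 1.374]
force: [2.0, -7.6, 12.0]
grip_width: 0.0007
grip_force: 6.6
time_s: 7.25
ee_pos: [0.5073, 0.0645, 0.1708]
eef_rot: [3.137, 0.001, 1.374]
force: [1.9, -8.0, 12.1]
grip_width: 0.0005
grip_force: 6.6
time_s: 7.5
ee_pos: [0.5083, 0.069, 0.1708]
eef_rot: [3.137, 0.001, 1.374]
force: [2.5, -6.7, 11.6]
grip_width: 0.0002
grip_force: 6.6
```

```bash
python3 -m pendant '[[[0.035,0.15,0],0],[[0.035,0.15,0],0],[[0.035,0.15,0],0]]'
python3 -m pendant '[[[0.025,0.1,0],0],[[0.025,0.1,0],0],[[0.025,0.1,0],0],[[0.025,0.1,0],0]]'
python3 -c "
from h import *
w=ctrl.camera('wrist');cv2.imwrite('pics/w5.png',w['color'][:240,:,::-1])"
```

```text
time_s: 7.75
ee_pos: [0.5094, 0.0735, 0.1709]
eef_rot: [3.137, 0.001, 1.374]
force: [2.9, -7.3, 12.4]
grip_width: 0.0003
grip_force: 6.6
time_s: 8.08
ee_pos: [0.5099, 0.0765, 0.1704]
eef_rot: [3.138, 0.003, 1.374]
force: [-0.5, -14.6, 9.8]
grip_width: 0.0003
grip_force: 7.1
```

View pics/w5.png

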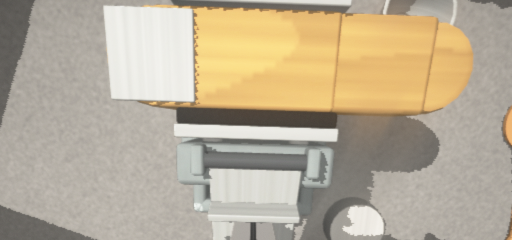

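```bash
python3 -m pendant '[[[0.025,0.1,0],0],[[0.025,0.1,0],0]]'
python3 -m pendant '[[[0,0,0],0],[[0,0,0],0]]'
python3 -c "
from h import *
w=ctrl.camera('wrist')['color'];h=cv2.cvtColor(w,cv2.COLOR_RGB2HSV)
m=((h[...,0]>10)&(h[...,0]<28)&(h[...,1]>100)&(h[...,2]>90))
for u in range(200,430,15):
  v=np.where(m[:180,u])[0]; g=np.where(w[80:180,u].max(1)<60)[0]+80
  print(u,v.min(),v.max(),(g.min(),g.max()) if len(g) else '')
"
```

```text
time_s: 8.3
ee_pos: [0.5101, 0.0783, 0.1703]
eef_rot: [3.139, 0.003, 1.374]
force: [-2.3, -17.3, 10.3]
grip_width: 0.0002
grip_force: 8.7
time_s: 8.47
ee_pos: [0.5101, 0.0783, 0.1703]
eef_rot: [3.139, 0.003, 1.374]
force: [-1.8, -15.3, 11.3]
grip_width: 0.0007
grip_force: 8.5
200 10 110 
215 11 111 
230 11 111 
245 12 112 
260 12 112 
275 13 113 
290 13 113 
305 14 114 
320 15 115 
335 15 115 
350 17 116 
365 17 117 
380 18 117 
395 19 118 
410 19 117 
425 20 115
```

```bash
python3 -c "
from h import *
c=ctrl.camera('wrist');w=c['color'].astype(int);
A=[];B=[];C=[]
for u in range(190,332,10):
  col=w[105:150,u].sum(1); d=np.diff(col); a=d.argmax()+105; 
  col2=w[0:12,u].sum(1); print(u,a,d.max(),'bot',np.diff(col[a-105:]).argmin()+a, col2.tolist())
"
```

```text
190 126 292 bot 142 [661, 648, 570, 455, 321, 280, 281, 286, 288, 316, 450, 566]
200 127 240 bot 139 [669, 656, 623, 503, 374, 287, 282, 286, 290, 313, 398, 422]
210 127 297 bot 140 [671, 664, 643, 550, 423, 301, 290, 290, 295, 296, 317, 343]
220 127 289 bot 140 [675, 668, 652, 593, 467, 338, 290, 290, 293, 290, 302, 400]
230 128 214 bot 140 [677, 672, 661, 639, 526, 397, 295, 295, 295, 297, 310, 347]
240 128 294 bot 141 [682, 675, 670, 657, 570, 448, 321, 291, 298, 303, 310, 383]
250 128 295 bot 141 [686, 680, 669, 657, 614, 494, 369, 304, 294, 303, 303, 332]
260 129 219 bot 141 [687, 683, 673, 668, 650, 543, 423, 306, 301, 301, 306, 312]
270 129 296 bot 142 [686, 685, 678, 671, 655, 586, 466, 338, 297, 304, 307, 305]
280 129 297 bot 142 [687, 686, 681, 675, 666, 634, 518, 388, 311, 304, 310, 307]
290 129 214 bot 142 [686, 684, 680, 674, 673, 657, 560, 436, 318, 305, 311, 316]
300 130 290 bot 142 [689, 686, 682, 680, 673, 662, 605, 486, 360, 309, 314, 311]
310 130 296 bot 143 [712, 690, 684, 683, 676, 672, 649, 540, 409, 319, 314, 318]
320 130 218 bot 143 [730, 695, 686, 681, 678, 676, 667, 581, 458, 337, 314, 316]
330 131 291 bot 143 [742, 694, 684, 683, 680, 678, 669, 631, 512, 387, 321, 315]
```

```bash
python3 -m pendant '[[[0,0,-0.05],0],[[0,0,0.4],0],[[0,0,0.4],0],[[0,0,0.4],0],[[0,0,0.4],0],[[0,0,0.4],0]]'
python3 -m pendant '[[[0,0,0.4],0],[[0,0,0.4],0],[[0,0,0],0]]'
```

```text
time_s: 9.07
ee_pos: [0.5099, 0.0801, 0.1894]
eef_rot: [3.14, -0.0, 1.374]
force: [0.6, -0.4, 1.7]
grip_width: 0.0003
grip_force: 0.6
time_s: 9.32
ee_pos: [0.5096, 0.0805, 0.1974]
eef_rot: [3.141, -0.0, 1.375]
force: [-0.4, -0.6, -0.1]
grip_width: 0.0004
grip_force: 0.0
```

```bash
python3 -m pendant '[[[0,0,3],0],[[0,0,3.5],-0.03],[[-0.8,-3.5,0],0],[[-0.8,-3.5,0],0],[[-0.8,-3.5,0],0],[[-0.8,-3.5,0],0],[[-0.8,-3.5,0],0],[[-0.8,-3.5,0],0],[[0,0,0],0],[[0,0,0],0]]'
python3 - <<'E'
from h import *
s=ctrl.camera("side");w=ctrl.camera("wrist")
a=cv2.resize(s["color"][120:270,180:340],None,fx=3,fy=3,interpolation=cv2.INTER_CUBIC)[:, :480]
b=w["color"][:300,150:450]
im=np.zeros((450,790,3),np.uint8);im[:450,:480]=a;im[:300,485:785]=b
cv2.imwrite("pics/sw6.png",im[:,:,::-1])
E
```

```text
time_s: 10.15
ee_pos: [0.4611, -0.1307, 0.2616]
eef_rot: [-3.141, -0.0, 1.342]
force: [0.6, 0.8, 0.6]
grip_width: 0.0007
grip_force: 0.0
```

View pics/sw6.png

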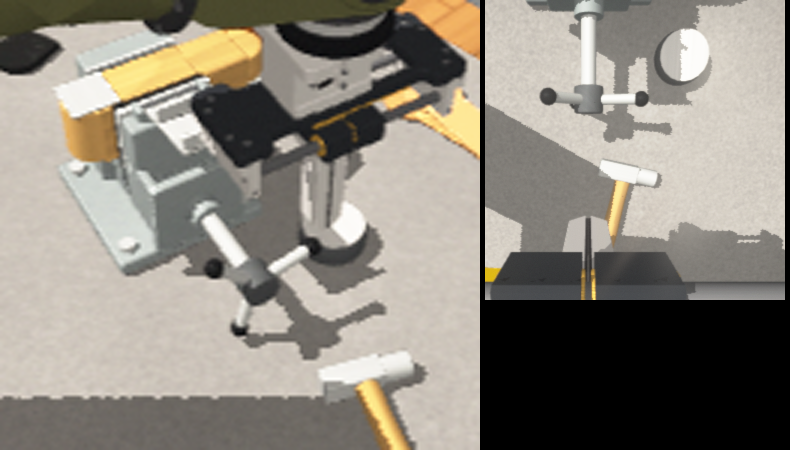

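```bash
python3 - <<'E'
from h import *
s=ctrl.camera("side");w=ctrl.camera("wrist")
def tri(a,b):
    P=[c["intrinsics"]@c["camera_from_world"][:3] for c in(s,w)]
    X=cv2.triangulatePoints(P[0],P[1],np.array(a,float),np.array(b,float));return (X[:3]/X[3]).ravel()
S=lambda u,v:(180+u/3-.33,120+v/3-.33)
A=tri(S(313,246),(306,98));B=tri(S(213,268),(213,96));
print("ball+x",A,"ball-x",B,"hubZ.08 side",ray(s,*S(258,281),.08),"wrist",ray(w,254,98,.08), "hubtri",tri(S(258,281),(254,98)))
print("axis along y from wrist z.08:",ray(w,588-335,15,.08))
for y in (-.2,-.23): print(y)
c=ray(w,254,98,.08)
for a in np.arange(-20,40,5):
    e=np.array([np.cos(.23),-np.sin(.23),0]);r=np.radians(a);h=(c+ray(s,*S(258,281),.08))/2
    q=[proj(s,h+.063*(np.cos(r+k)*e+np.sin(r+k)*np.array([0,0,1]))) for k in (0,2.094,4.189)]
    print(a,[((np.array(x)-[180,120]+.33)*3).round().tolist() for x in q])
E
```

```text
ball+x [ 0.5453 -0.0486  0.0941] ball-x [ 0.4423 -0.0249  0.1273] hubZ.08 side [ 0.4871 -0.036   0.08  ] wrist [ 0.4851 -0.033   0.08  ] hubtri [ 0.4866 -0.0344  0.0791]
axis along y from wrist z.08: [0.504  0.0551 0.08  ]
-0.2
-0.23
-20 [[309.0, 270.0], [245.0, 242.0], [212.0, 327.0]]
-15 [[311.0, 266.0], [240.0, 245.0], [216.0, 328.0]]
-10 [[312.0, 262.0], [235.0, 249.0], [220.0, 329.0]]
-5 [[313.0, 258.0], [230.0, 253.0], [224.0, 329.0]]
0 [[313.0, 255.0], [225.0, 257.0], [228.0, 329.0]]
5 [[313.0, 251.0], [221.0, 261.0], [232.0, 328.0]]
10 [[313.0, 248.0], [217.0, 265.0], [237.0, 327.0]]
15 [[312.0, 245.0], [213.0, 269.0], [242.0, 326.0]]
20 [[311.0, 242.0], [209.0, 274.0], [246.0, 324.0]]
25 [[309.0, 239.0], [206.0, 278.0], [251.0, 323.0]]
30 [[307.0, 237.0], [204.0, 283.0], [256.0, 321.0]]
35 [[304.0, 235.0], [201.0, 287.0], [261.0, 318.0]]
```

```bash
python3 -m pendant '[[[2.25,2.9,0],0],[[2.25,2.9,0],0],[[2.25,2.9,0],0],[[0,0,-3.5],0],[[0,0,-3.5],0],[[0,0,-3.5],0],[[0,0,-3.5],0],[[0,0,-0.6],0],[[0,0,0],0]]'
python3 -c "
from h import *
c=ctrl.camera('wrist');w=c['color'];cv2.imwrite('pics/w7.png',w[100:350,100:450,::-1]);print(proj(c,[.4865,-.0345,.08]))"
```

```text
time_s: 11.1
ee_pos: [0.5283, -0.0416, 0.1146]
eef_rot: [-3.138, 0.0, 1.346]
force: [1.0, 0.6, 0.6]
grip_width: 0.0008
grip_force: 0.0
[200.2974 215.7547]
```

View pics/w7.png

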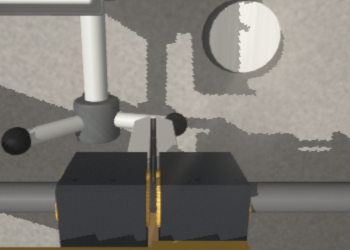

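```bash
python3 -m pendant '[[[0,-0.25,-0.4],0],[[0,0,-0.4],0],[[0,0,-0.3],0],[[0,0,0],0]]'
python3 -m pendant '[[[0,0,-0.2],0],[[0,0,-0.2],0],[[0,0,-0.2],0]]'
python3 -m pendant '[[[0,0,-0.2],0],[[0,0,-0.2],0]]'
```

```text
time_s: 11.48
ee_pos: [0.5291, -0.0452, 0.1051]
eef_rot: [3.141, -0.0, 1.345]
force: [0.9, 0.7, -0.0]
grip_width: 0.0006
grip_force: 0.0
time_s: 11.73
ee_pos: [0.5291, -0.0451, 0.0989]
eef_rot: [3.141, -0.0, 1.345]
force: [-0.2, 0.9, 0.2]
grip_width: 0.0002
grip_force: 0.0
time_s: 11.9
ee_pos: [0.5296, -0.0453, 0.0955]
eef_rot: [3.14, -0.0, 1.345]
force: [0.7, -1.3, 8.0]
grip_width: 0.0007
grip_force: 4.0
```

```bash
for i in 1 ; do :; done; python3 -m pendant '[[[0.04,0,-0.15],0],[[0.04,0,-0.15],0]]'
python3 -m pendant '[[[0.04,0,-0.15],0],[[0.04,0,-0.15],0]]'
python3 -m pendant '[[[0.04,0,-0.15],0],[[0.04,0,-0.15],0]]'
```

```text
time_s: 12.07
ee_pos: [0.5305, -0.0454, 0.0927]
eef_rot: [3.14, 0.0, 1.345]
force: [-1.3, -1.7, 8.3]
grip_width: 0.0003
grip_force: 4.2
time_s: 12.23
ee_pos: [0.5312, -0.0455, 0.0897]
eef_rot: [3.14, 0.0, 1.345]
force: [-2.3, -3.4, 8.2]
grip_width: 0.0007
grip_force: 4.5
time_s: 12.4
ee_pos: [0.5317, -0.0456, 0.0866]
eef_rot: [3.141, 0.001, 1.345]
force: [-4.4, -3.8, 9.9]
grip_width: 0.0007
grip_force: 4.7
```

```bash
python3 -m pendant '[[[0,0,-0.15],0],[[0,0,-0.1],0]]'
python3 -m pendant '[[[0,0,-0.1],0],[[0,0,-0.1],0]]'; python3 -c "
from h import *
o=ctrl.get_obs();print(o['moment'],o['force'])"
```

```text
time_s: 12.57
ee_pos: [0.5319, -0.0457, 0.0842]
eef_rot: [3.14, 0.001, 1.345]
force: [-2.1, -3.4, 10.3]
grip_width: 0.0004
grip_force: 5.1
time_s: 12.73
ee_pos: [0.532, -0.0458, 0.0824]
eef_rot: [3.14, 0.001, 1.345]
force: [-2.7, -3.5, 10.4]
grip_width: 0.0002
grip_force: 5.3
[-0.7924  0.559  -0.0229] [-2.7267 -3.5099 10.3739]
```

```bash
python3 - <<'E'
from h import *
s=ctrl.camera("side");im=s["color"]
m=(im.max(2)<45).astype(np.uint8)
n,l,st,ce=cv2.connectedComponentsWithStats(m)
e=np.array([np.cos(.23),-np.sin(.23),0])
for i in range(1,n):
    if 4<st[i,4]<80 and 225<ce[i,0]<300 and 190<ce[i,1]<245: print(ce[i],st[i])
h=np.array([.4866,-.0345,.08])
for a in range(-25,16,5):
    r=np.radians(a);print(a,[proj(s,h+.063*(np.cos(r+k)*e+np.sin(r+k)*np.array([0,0,1]))).round(1) for k in (0,2.094,4.189)])
o=ctrl.get_obs();print(o['moment'],o['force'],o['ee_pos'])
E
```

```text
[255.6957 204.6522] [253 202   6   6  23]
[285.4 206.4] [284 204   4   5  10]
[254.     230.4545] [252 229   5   4  11]
-25 [array([282.1, 211.1]), array([263.4, 199.4]), array([249.5, 228.2])]
-20 [array([282.8, 209.7]), array([261.7, 200.3]), array([250.6, 228.6])]
-15 [array([283.3, 208.3]), array([259.9, 201.4]), array([251.7, 228.9])]
-10 [array([283.8, 207. ]), array([258.2, 202.5]), array([253. , 229.1])]
-5 [array([284. , 205.7]), array([256.6, 203.8]), array([254.4, 229.2])]
0 [array([284.2, 204.5]), array([255. , 205.1]), array([255.8, 229.1])]
5 [array([284.2, 203.3]), array([253.5, 206.5]), array([257.3, 228.9])]
10 [array([284.1, 202.1]), array([252.1, 207.9]), array([258.8, 228.6])]
15 [array([283.8, 201.1]), array([250.8, 209.3]), array([260.4, 228.2])]
[-0.8157  0.4079 -0.0043] [-1.8055 -3.6318  9.5049] [ 0.532  -0.0457  0.0823]
```

```bash
python3 -m pendant '[[[0,0,1.5],0],[[2.1,-0.5,0],0],[[0,0,0],0],[[0,0,-0.7],0],[[0,0,-0.2],0],[[0,0,0],0]]'
python3 -c "
from h import *
o=ctrl.get_obs();print(o['moment'],o['force'],o['ee_pos'])"
python3 -m pendant '[[[0,0,-0.2],0],[[0,0,-0.1],0]]'
python3 -m pendant '[[[0,0,-0.1],0],[[0,0,-0.1],0]]'
```

```text
time_s: 13.28
ee_pos: [0.5514, -0.0499, 0.0861]
eef_rot: [-3.139, 0.0, 1.345]
force: [-0.8, 0.6, -0.0]
grip_width: 0.0009
grip_force: 0.0
[-0.0308  0.0526  0.0082] [-0.8174  0.6356 -0.0189] [ 0.5514 -0.0499  0.0861]
time_s: 13.45
ee_pos: [0.5521, -0.05, 0.0841]
eef_rot: [-3.141, 0.0, 1.345]
force: [-0.9, -0.3, 0.6]
grip_width: 0.0005
grip_force: 0.0
time_s: 13.62
ee_pos: [0.5525, -0.0501, 0.0826]
eef_rot: [3.141, -0.0, 1.345]
force: [-0.8, 0.2, 6.5]
grip_width: 0.0007
grip_force: 2.4
```

```bash
python3 -m pendant '[[[0,0,-0.1],0],[[0,0,-0.1],0]]'
python3 -m pendant '[[[0,0,-0.1],0],[[0,0,-0.1],0]]'
```

```text
time_s: 13.78
ee_pos: [0.553, -0.0502, 0.0813]
eef_rot: [3.14, -0.0, 1.345]
force: [0.2, 0.2, 7.7]
grip_width: 0.0002
grip_force: 2.8
time_s: 13.95
ee_pos: [0.5531, -0.0503, 0.0794]
eef_rot: [3.139, -0.0, 1.345]
force: [0.9, -0.6, 8.4]
grip_width: 0.0001
grip_force: 3.0
```

```bash
python3 -m pendant '[[[0,0,-0.05],0]]'; python3 -m pendant '[[[0,0,0],0]]'
python3 -m pendant '[[[0,0,0],0]]'; python3 -m pendant '[[[0,0,0],0]]'
```

```text
time_s: 14.03
ee_pos: [0.5532, -0.0502, 0.0789]
eef_rot: [3.139, -0.0, 1.345]
force: [0.5, -0.2, 7.1]
grip_width: 0.0
grip_force: 2.9
time_s: 14.12
ee_pos: [0.5531, -0.0503, 0.0788]
eef_rot: [3.139, -0.0, 1.345]
force: [0.9, -1.0, 6.7]
grip_width: 0.0002
grip_force: 2.6
time_s: 14.2
ee_pos: [0.5531, -0.0503, 0.0789]
eef_rot: [3.139, -0.0, 1.345]
force: [0.8, -0.2, 6.0]
grip_width: 0.0006
grip_force: 2.6
time_s: 14.28
ee_pos: [0.5531, -0.0503, 0.0789]
eef_rot: [3.139, -0.0, 1.345]
force: [-0.0, -0.8, 6.2]
grip_width: 0.0004
grip_force: 2.6
```

```bash
python3 -m pendant '[[[0,0,1],0],[[0,0,2.5],0],[[0,0,3.5],0],[[0,0,3.5],0],[[0,0,3.5],0],[[0,-2,2],0],[[0,-3,0],0],[[0,-3,0],0],[[0,-3,0],0],[[0,0,0],0],[[0,0,0],0],[[0,0,0],0]]'
python3 -c "
from h import *
s=ctrl.camera('side');im=s['color'];m=(im.max(2)<45).astype(np.uint8)
n,l,st,ce=cv2.connectedComponentsWithStats(m)
for i in range(1,n):
    if 4<st[i,4]<80 and 225<ce[i,0]<300 and 190<ce[i,1]<245: print(ce[i])
ctrl.hand_in()"
```

```text
time_s: 15.28
ee_pos: [0.5524, -0.1597, 0.2382]
eef_rot: [-3.142, -0.0, 1.345]
force: [0.2, -0.5, 0.1]
grip_width: 0.0006
grip_force: 0.0
[257.1053 204.1579]
[284.5  206.25]
[253.5 230.8]
the job is handed in; nothing more can be done
```

The last is square against the fixed jaw and clamped at an estimated 50–55 N (worked out from push force, not measured directly), and the job is handed in at about 15 s with the arm clear; I viewed 11 pictures, one over the limit of 10.

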